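# Click the scroll-end clamp home on a violin neck gluing jig

### The job

A fingerboard is being glued to a violin neck in the gluing jig. The clamp next to the scroll is still open: turn its torque knob clockwise (seen from above) until it clicks past its detent and sits in the tight position, then let go of it. The other clamp, at the heel end, is already tight: do not turn it back.

Things in the scene. Friction and masses are not known exactly. Their poses are not given: they have to be found in the camera images.
- scroll_knob_grip (a point): On the axis of the knob to turn, the one nearer the scroll and pegs; 120 mm above the bench. Brass bar 46 mm long (this point's x), 14 mm thick (y), 30 mm tall: top 12 mm above the point, underside 18 mm below. Under it a steel collar, diameter 38 mm, on the clamp beam (top 36 mm below the point). z is up; the point turns with the knob. When open, the bar lies along the neck, across its beam.
- scroll_knob (a joint): Angle of that knob (rad), growing clockwise seen from above: 0 open (the start), 1.05 (60 degrees) tight, a firm stop. A sprung detent lies halfway, at 0.52: before it the knob resists with up to 0.2 N m and springs back to open if let go; past it, it snaps on to the tight end and stays there.
- heel_knob (a joint): Angle of the same kind of knob on the other clamp, 120 mm farther from the scroll, growing clockwise: 0 is tight (the start; its bar stands 60 degrees clockwise of the neck's line), -1.05 would be open. Same height; to be left tight.
- jig: Fixed plywood board 360 x 130 x 20 mm, any yaw, with a pale violin neck and black fingerboard under two aluminium clamp beams (30 x 124 mm, tops 84 mm up). Origin on the bench mid-jig; x points along the neck to the scroll, z up. Scroll knob at x = +35 mm, heel knob at x = -85 mm, y = 0. Nuts and a steel spring strut beside each knob rise up to 15 mm above the beam.

How it is judged:
By the outcome, as a careful person would: the job done as asked, in the order asked, and still so for the second after the job is handed in, with the robot touching nothing.
It also fails if it takes over 32 s, if anything falls off the work surface, if the arm or the gripper's body presses on something with over 40 N, if the wrist force passes 120 N, or if a joint passes its speed limit or range.

### The arm

A 6-joint arm with a two-finger parallel gripper is mounted at the origin on the work surface. World frame = base frame: x ahead of the robot, y to its left, z up, the work surface at z = 0. Lengths are in m, angles in rad, forces in N, time in s.
With the tool pointing down it reaches from about 0.35 to 0.775 m from the base axis. Payload 5.5 kg.
Tool frame: the origin (TCP) lies on the centre line of the jaws, within the pads' length; the fingertips stand 11 mm ahead of it and the grasp point (between the pads) lies 8 mm behind it; z points along the fingers, y is the line along which they close (so a half turn about z gives the same grasp; the last joint's range is limited). The gripper opens to 85 mm and grips with 20 to 120 N. Pads are 22 mm wide; open, the fingers measure 114 mm over their backs; the gripper's body (76 mm by 85 mm) begins 54 mm behind the grasp point. The pads swing forward as they close: fully open they stand 13 mm farther back than shut.
Start: joints at [-1.363, 0.313, 0.046, 1.304, 0, 1.431], TCP at [0.196, -0.541, 0.242] pointing down, gripper open.
Joint ranges: [-2.76, 2.76], [-0.86, 1.69], [-1.03, 1.26], [-2.2, 2.34], [-1.47, 1.5], [-3.14, 3.14]. Speed limits (rad/s): [2.57, 2.57, 3.14, 3.14, 3.14, 3.14].

### API

Orientations are given as a unit quaternion [x, y, z, w].
In Python, from station import * gives the robot as it stands.
- The arm moves only by the tool send_rows, never from a script. Its argument "motion" is a list of rows, each a list of 3 entries, a list of its own where there are three numbers: the closure, from 0 (fully open) to 1 (shut), then the shift along the tool's x, y, z in mm, then the turn, a rotation vector about the tool's x, y, z in degrees. A call has 1 to 20 rows; each row is the pose to reach, as a shift and turn from the pose commanded when the call began, along the tool's axes at that moment; what a row does not reach only later rows make up. A row lasts 1/10 s, in which the tool goes at most 50 mm and 8.59 degrees, less where a joint would pass 70% of its speed; a pose out of reach is approached as far as the arm can. A call with a gripper value outside its range is refused whole. The fingers move at their own pace and stop on an object; the grip force is fixed at half the most. Time passes only in rows, so rows that repeat a pose let the fingers close. It gives the time, the measured TCP pose, the force, the opening and the grip force at its end, in the units of the state.
- get_state(): the state, without advancing time (a new reading comes with each control period).
- grab_frame(name): name is "side" or "top" or "wrist"; returns (picture, depth): 400x640x3 uint8, red, green, blue; 400x640 float32, m along the optical axis (not along the pixel's ray), 0 where there is no reading.
- camera_params(name): a dict with "camera_matrix" (3x3 intrinsics, pixels), "cam_to_world" (4x4, takes a point from camera to world coordinates); the wrist camera has in their place "hand_eye" (4x4, takes a point from camera to tool coordinates, whose origin is the TCP and whose axes are the flange's). Camera axes: x right, y up, looking along -z (the intrinsics and any distortion apply to the point x, -y, -z); pixel columns grow to the right and rows downward; lengths in m; the calibration is good to about 2 mm. A picture is of the moment at which its call begins: read the wrist's pose just before it. camera_params takes no time and is no camera call.
- hand_in(): hands the job in; it is judged then, once.
Trained networks look in the newest picture that a camera, given by its name, has taken for a name from the list of things; names that differ only in an ending like _2 or _b are one class to them, and where a whole thing is asked for, a point or a joint stands for the part that bears it (a point fixed in the world has none). Each returns a list of dicts, best first, with "p" (0 to 1); they miss things now and then, are a little off and sometimes report something else, mostly with a low value. They report only what shows in the picture. A call takes as long as a camera call.
- silhouettes(camera, query): "region" (400x640 bool, what is visible of it) and "centre" ([column, row] in pixels, amid what is visible of it).
- place_of(camera, query): "centre" ([column, row] in pixels: a listed point, or the origin of a listed thing).
The state is a dict: "time_s": time; "joints": joint angles; "qd": joint speeds; "effort": joint torques, N m; "ee_pos": TCP position; "tcp_rot": TCP orientation; "wrist_force": force on the tool from outside, world axes, zero at the start; "torque": the same for the moment, N m; "grip_width": finger opening in m; "gripper_force": force on a finger pad.
Only numpy, scipy, OpenCV 4.12 (cv2) and the standard library are available. Lean on these libraries where they do the work, as an engineer would, in place of code of your own. Each camera call takes 0.05 s, during which the arm holds its last target. There are 200 camera calls.

## Working session

There is one attempt and no reset: what is moved stays moved. The work goes in short steps, Python scripts to look and compute and a tool call to move; the robot and the scene stay as the last step left them, time stands still between calls to the robot, and variables do not carry over. Pictures are saved under pics/ and viewed, at most 10 in all, crops included, and the job is handed in when it is done.

Besides the shell and the picture viewer there is one more tool, called after "Emit:" by a JSON object that holds its "method" and its "body", one argument or row to a line. send_rows: Moves the arm, as the interface text tells. Its arguments: {"type":"object","properties":{"motion":{"type":"array"}},"required":["motion"]}

```bash
mkdir -p pics
cat > h.py <<'E'
from station import *
import numpy as np, cv2
from scipy.spatial.transform import Rotation as R
def c2w(n, s=None):
    p=camera_params(n)
    K=np.array(p["camera_matrix"])
    if "cam_to_world" in p: return K,np.array(p["cam_to_world"]),p
    s=s or get_state()
    T=np.eye(4);T[:3,:3]=R.from_quat(s["tcp_rot"]).as_matrix();T[:3,3]=s["ee_pos"]
    return K,T@np.array(p["hand_eye"]),p
def at_z(n,px,z,s=None):
    K,T,_=c2w(n,s); d=np.linalg.inv(K)@[px[0],px[1],1]; d=T[:3,:3]@(d*[1,-1,-1])
    return T[:3,3]+d*(z-T[2,3])/d[2]
E
python3 - <<'E'
from h import *
s=get_state(); print(s)
for n in("top","side"):
    im,d=grab_frame(n); cv2.imwrite(f"pics/{n}1.png",im[:,:,::-1])
    print(n,camera_params(n))
    for q in("scroll_knob_grip","heel_knob","jig"):
        for r in place_of(n,q)[:3]: print(q,r,at_z(n,r["centre"],0 if q=="jig" else .12))
E
```

```text
{'time_s': 0.0, 'joints': array([-1.36257477e+00,  3.13994290e-01,  4.49935919e-02,  1.30359186e+00,
        2.13938509e-05,  1.43118128e+00]), 'qd': array([-0.00012768,  0.00044602,  0.00151392,  0.00150015, -0.00029451,
       -0.00116411]), 'effort': array([-3.92864576e-04, -4.80628610e+01,  2.98532850e+01,  1.94053422e-02,
       -1.68742554e-04,  4.24206888e-06]), 'ee_pos': array([ 0.19588576, -0.54009459,  0.2414183 ]), 'tcp_rot': array([ 9.84913899e-01,  1.73042781e-01, -2.01116663e-05, -8.97955464e-04]), 'wrist_force': array([-0.4493809 , -0.8045436 ,  0.11594334]), 'torque': array([ 0.05127963,  0.05152064, -0.02935358]), 'gripper_force': 0.0, 'grip_width': 0.08509548080665565}
top {'camera_matrix': array([[400.98303385,   0.        , 313.83495839],
       [  0.        , 400.98303385, 201.92375195],
       [  0.        ,   0.        ,   1.        ]]), 'cam_to_world': array([[-0.01851216,  0.99705074, -0.07447897,  0.53391579],
       [-0.9996428 , -0.01989344, -0.01784698, -0.0193722 ],
       [-0.01927599,  0.07412198,  0.99706287,  0.73370328],
       [ 0.        ,  0.        ,  0.        ,  1.        ]])}
scroll_knob_grip {'centre': [287.1, 199.9], 'p': 0.66} [0.58369828 0.03266126 0.12      ]Traceback (most recent call last):
  File "<stdin>", line 7, in <module>
ValueError: it knows: jig, scroll_knob_grip
```

View pics/top1.png

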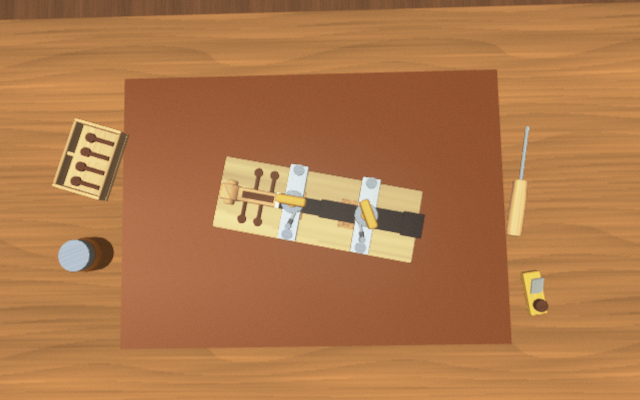

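The top view shows the jig mid-mat with its scroll to the left. The scroll knob's bar is at about (290,200), lying along the neck, and the heel knob's bar is at about (369,213), turned. Next I measure both bars from depth.

Run:
```python
from h import *
for n in("top","side"):
    im,d=grab_frame(n); K,T,_=c2w(n)
    v,u=np.mgrid[:400,:640]; P=np.stack([(u-K[0,2])/K[0,0]*d,-(v-K[1,2])/K[1,1]*d,-d],-1)@T[:3,:3].T+T[:3,3]
    if n=="side": cv2.imwrite("pics/side1.png",im[:,:,::-1])
    m=(d>0)&(P[...,2]>.118)&(P[...,2]<.14)&(P[...,0]>.4)&(P[...,0]<.7)&(abs(P[...,1])<.25)
    k,l,st,c=cv2.connectedComponentsWithStats(m.astype(np.uint8))
    for i in range(1,k):
        if st[i,4]<40: continue
        q=P[l==i]; r=cv2.minAreaRect((q[:,:2]*1000).astype(np.float32)); print(n,st[i],c[i],r,np.median(q[:,2]),q[:,2].max())
    for nm in("scroll_knob_grip","jig"):
        for r in place_of(n,nm)[:2]: print(nm,r,at_z(n,r["centre"],0 if nm=="jig" else .12))
```

```text
top [276 193  30  14 281] [290.35587189 199.20640569] ((584.1253051757812, 27.134260177612305), (45.7479133605957, 13.93427848815918), 78.54381561279297) 0.13128825043303827 0.13534331305916614
top [360 199  17  30 296] [367.95945946 213.43581081] ((560.4103393554688, -90.2715072631836), (45.66127014160156, 14.409031867980957), 17.977397918701172) 0.13110703921875283 0.1349202489763801
scroll_knob_grip {'centre': [290.4, 199.2], 'p': 0.84} [0.58467598 0.02756632 0.12      ]
jig {'centre': [316.5, 207.5], 'p': 0.86} [ 0.57837693 -0.01093448  0.        ]
side [281 145  10  24 217] [285.46082949 156.30414747] ((583.5474853515625, 25.834556579589844), (44.0844612121582, 13.865822792053223), 78.3222885131836) 0.1296976684407652 0.1317805972826206
side [270 199  33  23 438] [285.87442922 209.76255708] ((559.9442138671875, -90.690673828125), (45.060699462890625, 15.625543594360352), 20.13869857788086) 0.1287991833310115 0.1321712497762011
scroll_knob_grip {'centre': [287.1, 156.0], 'p': 0.73} [0.5872549  0.03238712 0.12      ]
jig {'centre': [289.2, 230.3], 'p': 0.91} [ 0.5792185  -0.00939976  0.        ]
jig {'centre': [287.8, 156.2], 'p': 0.72} [0.62072567 0.19481258 0.        ]
```

View pics/side1.png

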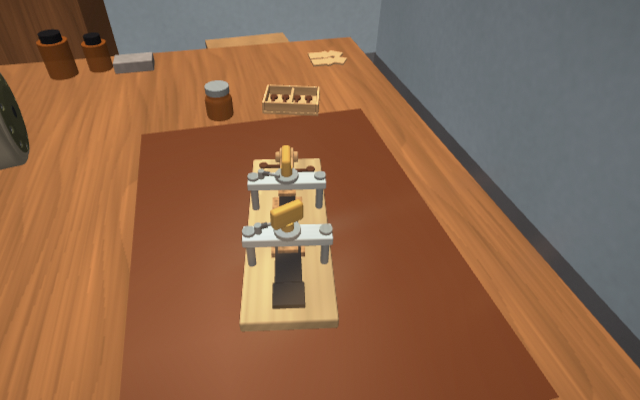

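The bars measure well: the scroll knob is at about (584, 27) mm with the neck at 78.5°, and the heel bar is 60° clockwise of that, as stated. I'll move to a hover above the scroll knob, jaws across the bar.

Emit:
{"method": "send_rows", "body": {
  "motion": [
    [0.45, [558, -401, 20], [0, 0, -58.6]],
    [0.45, [558, -401, 20], [0, 0, -58.6]],
    [0.45, [558, -401, 20], [0, 0, -58.6]],
    [0.45, [558, -401, 20], [0, 0, -58.6]],
    [0.45, [558, -401, 20], [0, 0, -58.6]],
    [0.45, [558, -401, 20], [0, 0, -58.6]],
    [0.45, [558, -401, 20], [0, 0, -58.6]],
    [0.45, [558, -401, 20], [0, 0, -58.6]],
    [0.45, [558, -401, 20], [0, 0, -58.6]],
    [0.45, [558, -401, 20], [0, 0, -58.6]],
    [0.45, [558, -401, 20], [0, 0, -58.6]],
    [0.45, [558, -401, 20], [0, 0, -58.6]],
    [0.45, [558, -401, 20], [0, 0, -58.6]],
    [0.45, [558, -401, 20], [0, 0, -58.6]],
    [0.45, [558, -401, 20], [0, 0, -58.6]],
    [0.45, [558, -401, 20], [0, 0, -58.6]],
    [0.45, [558, -401, 20], [0, 0, -58.6]],
    [0.45, [558, -401, 20], [0, 0, -58.6]],
    [0.45, [558, -401, 20], [0, 0, -58.6]],
    [0.45, [558, -401, 20], [0, 0, -58.6]]
  ]
}}

```text
time_s: 2.4
ee_pos: [0.5837, 0.0256, 0.2226]
tcp_rot: [0.775, 0.632, 0.0, 0.0]
wrist_force: [-0.1, 0.0, 0.3]
grip_width: 0.0469
gripper_force: 0.0
```

```bash
cat > w.py <<'E'
from h import *
import sys
s=get_state(); print(s["time_s"],s["joints"].round(3),s["ee_pos"].round(4),s["grip_width"].round(4),s["wrist_force"].round(1),s["torque"].round(2))
t=R.from_quat(s["tcp_rot"]).as_matrix(); print("yaw x",np.degrees(np.arctan2(t[1,0],t[0,0])), t[:,2].round(3))
n=sys.argv[1]; im,d=grab_frame(n); K,T,_=c2w(n,s); cv2.imwrite(f"pics/{sys.argv[2]}.png",im[:,:,::-1])
v,u=np.mgrid[:400,:640]; P=np.stack([(u-K[0,2])/K[0,0]*d,-(v-K[1,2])/K[1,1]*d,-d],-1)@T[:3,:3].T+T[:3,3]
m=(d>0)&(P[...,2]>.118)&(P[...,2]<.137)&(P[...,0]>.4)&(P[...,0]<.7)&(abs(P[...,1])<.25)
k,l,st,c=cv2.connectedComponentsWithStats(m.astype(np.uint8))
for i in range(1,k):
    if st[i,4]<40: continue
    q=P[l==i]; print(st[i],cv2.minAreaRect((q[:,:2]*1000).astype(np.float32)),np.median(q[:,2]))
for r in place_of(n,"scroll_knob_grip")[:2]: print(r,at_z(n,r["centre"],.12,s))
E
python3 w.py wrist w1
```

```text
Traceback (most recent call last):
  File "w.py", line 3, in <module>
    s=get_state(); print(s["time_s"],s["joints"].round(3),s["ee_pos"].round(4),s["grip_width"].round(4),s["wrist_force"].round(1),s["torque"].round(2))
                                                                               ^^^^^^^^^^^^^^^^^^^^^
AttributeError: 'float' object has no attribute 'round'
```

```bash
sed -i 's/s\["grip_width"\].round(4)/s["grip_width"]/' w.py; python3 w.py wrist w1
```

```text
2.4 [-0.093  0.337  0.031  1.265 -0.     1.679] [0.5837 0.0256 0.2226] 0.04691580554271895 [-0.1  0.   0.3] [0.01 0.01 0.03]
yaw x 78.44186286242521 [ 0. -0. -1.]
[ 311  170   19   64 1165] ((583.2183837890625, 29.587974548339844), (45.6946907043457, 13.404095649719238), 78.41799926757812) 0.13084176975866216
[ 296  315   51   40 1141] ((559.427001953125, -87.74264526367188), (45.59648132324219, 14.242709159851074), 17.780588150024414) 0.12995137175945354
{'centre': [319.1, 200.5], 'p': 0.74} [0.5825265  0.02930997 0.12      ]
```

View pics/w1.png

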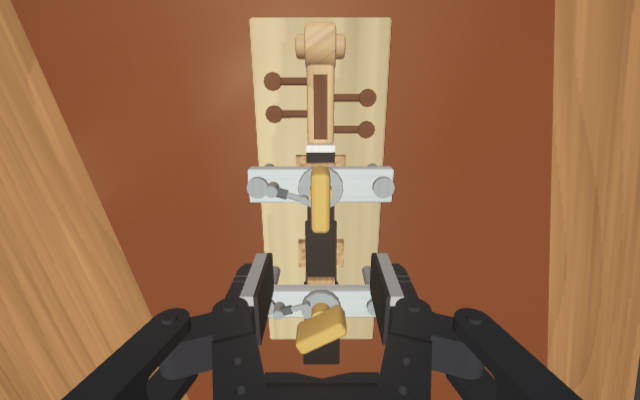

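The wrist view shows the scroll bar at (320,200) lying along the neck, centred between the fingers, and the heel bar at (321,330). The two measurements agree to about 2 mm. I'll descend and close.

Emit:
{"method": "send_rows", "body": {
  "motion": [
    [0.45, [2.5, -0.5, 40], [0, 0, 0]],
    [0.45, [2.5, -0.5, 75], [0, 0, 0]],
    [0.45, [2.5, -0.5, 95], [0, 0, 0]],
    [0.45, [2.5, -0.5, 106], [0, 0, 0]],
    [0.45, [2.5, -0.5, 106], [0, 0, 0]],
    [0.6, [2.5, -0.5, 106], [0, 0, 0]],
    [0.7, [2.5, -0.5, 106], [0, 0, 0]],
    [0.8, [2.5, -0.5, 106], [0, 0, 0]],
    [0.9, [2.5, -0.5, 106], [0, 0, 0]],
    [1, [2.5, -0.5, 106], [0, 0, 0]],
    [1, [2.5, -0.5, 106], [0, 0, 0]],
    [1, [2.5, -0.5, 106], [0, 0, 0]]
  ]
}}

```text
time_s: 3.7
ee_pos: [0.5836, 0.0293, 0.1178]
tcp_rot: [0.774, 0.633, 0.0, 0.0]
wrist_force: [-3.2, 0.7, 6.1]
grip_width: 0.0129
gripper_force: 60.1
```

Gripped (opening 13 mm, 60 N). Now I turn clockwise, which is positive about tool z, by 60° plus a small margin.

Emit:
{"method": "send_rows", "body": {
  "motion": [
    [1, [0, 0, 0], [0, 0, 6]],
    [1, [0, 0, 0], [0, 0, 12]],
    [1, [0, 0, 0], [0, 0, 18]],
    [1, [0, 0, 0], [0, 0, 24]],
    [1, [0, 0, 0], [0, 0, 30]],
    [1, [0, 0, 0], [0, 0, 36]],
    [1, [0, 0, 0], [0, 0, 42]],
    [1, [0, 0, 0], [0, 0, 48]],
    [1, [0, 0, 0], [0, 0, 53]],
    [1, [0, 0, 0], [0, 0, 57]],
    [1, [0, 0, 0], [0, 0, 60]],
    [1, [0, 0, 0], [0, 0, 61]],
    [1, [0, 0, 0], [0, 0, 61]]
  ]
}}

```text
time_s: 5.0
ee_pos: [0.5843, 0.0286, 0.1178]
tcp_rot: [0.988, 0.153, 0.001, 0.001]
wrist_force: [-2.1, -2.3, 5.5]
grip_width: 0.0127
gripper_force: 60.4
```

```bash
python3 w.py top t2
```

```text
5.0 [-8.800e-02  3.950e-01 -1.490e-01  1.025e+00 -1.000e-03  2.747e+00] [0.5843 0.0286 0.1178] 0.012714168723209122 [-2.1 -2.3  5.5] [-0.49  0.55  0.68]
yaw x 17.60419358843575 [ 0.002 -0.002 -1.   ]
[359 199  18  30 297] ((560.4638671875, -90.27680206298828), (45.655845642089844, 14.08646011352539), 18.638044357299805) 0.1310901253639487
```

Reached the stop (yaw turned 60.8°, 0.68 N m against it). I'll release and lift straight up.

Emit:
{"method": "send_rows", "body": {
  "motion": [
    [0.8, [0, 0, 0], [0, 0, -1]],
    [0.6, [0, 0, 0], [0, 0, -1]],
    [0.45, [0, 0, 0], [0, 0, -1]],
    [0.45, [0, 0, 0], [0, 0, -1]],
    [0.45, [0, 0, 0], [0, 0, -1]],
    [0.45, [0, 0, -15], [0, 0, -1]],
    [0.45, [0, 0, -40], [0, 0, -1]],
    [0.45, [0, 0, -75], [0, 0, -1]],
    [0.45, [0, 0, -110], [0, 0, -1]],
    [0.45, [-60, 0, -120], [0, 0, -1]],
    [0.45, [-110, 0, -120], [0, 0, -1]],
    [0.45, [-150, 0, -120], [0, 0, -1]],
    [0.45, [-150, 0, -120], [0, 0, -1]],
    [0.45, [-150, 0, -120], [0, 0, -1]]
  ]
}}

```text
time_s: 6.5
ee_pos: [0.4402, -0.0163, 0.2368]
tcp_rot: [0.987, 0.16, 0.001, 0.0]
wrist_force: [0.0, -0.4, -0.1]
grip_width: 0.0466
gripper_force: 0.0
```

```bash
python3 w.py top t3
```

```text
6.5 [-0.22   0.054 -0.287  1.228  0.     2.6  ] [ 0.4402 -0.0163  0.2368] 0.04655235744384865 [ 0.  -0.4 -0.1] [-0.02 -0.04  0.01]
yaw x 18.45880574630793 [ 0.001 -0.    -1.   ]
[282 185  18  30 281] ((584.0526733398438, 27.17446517944336), (45.65325164794922, 14.023682594299316), 18.342809677124023) 0.13138610225894953
[359 199  18  30 295] ((560.4373168945312, -90.15150451660156), (45.72466278076172, 14.096686363220215), 18.36256217956543) 0.1311887530798974
{'centre': [289.4, 200.1], 'p': 0.84} [0.58331889 0.02912505 0.12      ]
```

View pics/t3.png

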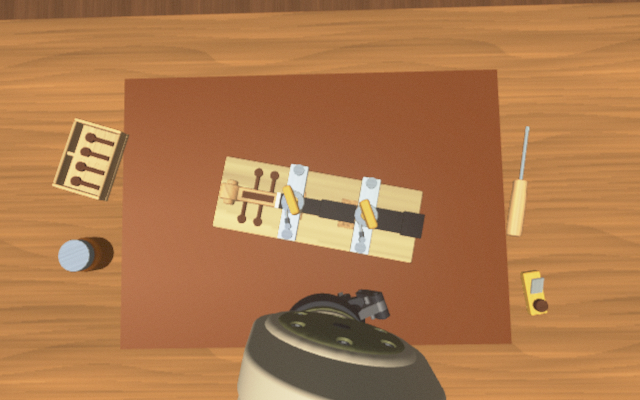

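The picture shows the scroll bar at (291,200) now parallel to the untouched heel bar at (369,214). Both are at 18.35°, so the scroll knob is tight, and the arm is clear of the jig.

```bash
python3 -c "from station import *; print(hand_in())"
```

```text
the job is handed in; nothing more can be done
None
```

The scroll knob was turned 60° clockwise past its detent and stayed tight after release; the heel knob is still tight, the arm is clear of the jig, and the job was handed in at about 6.5 s.

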